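# Wedge the rattling watch tray tight

## Robot

A 6-joint arm with a two-finger parallel gripper is mounted at the origin on the work surface. World frame = base frame: x ahead of the robot, y to its left, z up, the work surface at z = 0. Lengths are in m, angles in rad, forces in N, time in s.
With the tool pointing down it reaches from about 0.375 to 0.9 m from the base axis. Payload 3.1 kg.
Tool frame: the origin (TCP) lies at the very end of the fingers, on their centre line; the grasp point (between the pads) lies 19 mm behind it; z points along the fingers, y is the line along which they close (so a half turn about z gives the same grasp; the last joint's range is limited). The gripper opens to 87 mm and grips with 3 to 60 N. Pads are 19 mm wide; open, the fingers measure 117 mm over their backs; the gripper's body (75 mm by 190 mm) begins 51 mm behind the grasp point.
Start: joints at [-1.385, 0.527, 1.433, -0, 1.181, -0.178], TCP at [0.222, -0.584, 0.223] pointing down, gripper open.
Joint ranges: [-3.08, 3.08], [-0.75, 2.2], [0.22, 2.44], [-1.43, 4.57], [0, 2.65], [-2.85, 2.85]. Speed limits (rad/s): [2.79, 2.79, 3.14, 3.14, 3.14, 3.14].

## Interface

Orientations are given as a unit quaternion [x, y, z, w].
In Python, from rig import robot gives the robot as it stands. The module is installed in compiled form; this text tells all that it offers.
- The arm moves only by the tool servo_tool, never from a script. Its argument "rows" is one flat list of numbers, 5 for each row, row after row: the closure, from -1 (fully open) to 1 (shut), so that 0 is half open, then the shift along the tool's x, y, z in m, then the turn about the tool's z in degrees. A call has 1 to 5 rows; each row shifts and turns the commanded pose from where the row before left it, along the tool's axes as they then stand; what a row does not reach is not made up. A row lasts 1/12 s, in which the tool goes at most 41.7 mm and 7.16 degrees, less where a joint would pass 70% of its speed; a pose out of reach is approached as far as the arm can. A call with a gripper value outside its range is refused whole. The fingers move at their own pace and stop on an object; "newtons" is the grip in N (left out, the last holds). Time passes only in rows, so rows that do not move let the fingers close. It gives the time, the measured TCP pose, the force, the opening and the grip force at its end, in the units of the state.
- robot.get_obs(): the state, without advancing time (a new reading comes with each control period).
- robot.camera(name): name is "side" or "top" or "wrist"; returns a dict with "pixels" (400x640x3 uint8, red, green, blue), "intrinsics" (3x3 intrinsics, pixels), "rvec" (rotation vector, rad) and "tvec" (3), from world to camera coordinates, as OpenCV has them; the wrist camera has in their place "mount" (4x4, takes a point from camera to tool coordinates, whose origin is the TCP and whose axes are the flange's). Camera axes: x right, y down, z forward; pixel columns grow to the right and rows downward; lengths in m; the calibration is good to about 2 mm. A picture is of the moment at which its call begins: read the wrist's pose just before it. There is no depth.
- robot.hand_in(): hands the job in; it is judged then, once.
Trained networks look in a picture, given as the dict that the camera call returned (one of the last four; its "shot" number tells which), for a name from the list of things; names that differ only in an ending like _2 or _b are one class to them, and where a whole thing is asked for, a point or a joint stands for the part that bears it (a point fixed in the world has none). Each returns a list of dicts, best first, with "score" (0 to 1); they miss things now and then, are a little off and sometimes report something else, mostly with a low value. They report only what shows in the picture. A call takes as long as a camera call. They do not tell look-alikes from the thing itself.
- robot.spot_in(picture, query): "at" ([x, y, z] in m, in world coordinates, good to about 4 mm: the middle of the surface that is visible of it).
- robot.outline_of(picture, query): "region" (400x640 bool, what is visible of it).
- robot.place_of(picture, query): "at" ([x, y, z] in m, in world coordinates, good to about 4 mm: a listed point, or the origin of a listed thing).
The state is a dict: "time": time; "q": joint angles; "joint_velocities": joint speeds; "joint_torque": joint torques, N m; "position": TCP position; "tool_rot": TCP orientation; "ft_force": force on the tool from outside, world axes, zero at the start; "moment": the same for the moment, N m; "grip_width": finger opening in m; "grip_force": force on a finger pad.
Only numpy, scipy, OpenCV 4.12 (cv2) and the standard library are available. Lean on these libraries where they do the work, as an engineer would, in place of code of your own. Each camera call takes 0.05 s, during which the arm holds its last target. There are 200 camera calls.

## Task

The hinged watch display tray rattles on its two front pegs. Take the beech wedge (not the flat beech block, which stays where it lies), lay it flat on the table with its thin end towards the tray, and push it straight in under the middle of the tray's front edge until it jams tight and the edge stands lifted about 6 mm off the pegs; leave it there. Do not raise or press the tray with the gripper or flip it open.

Things in the scene. Friction and masses are not known exactly. Their poses are not given: they have to be found in the camera images.
- wedge: Pale beech wedge, 130 long, 30 wide; top slopes straight from 4 high at the thin end (x=+65) to 30 at the thick end (x=-65). Origin: centre of the flat underside, on the table, z up; 60 g. Pinch it across its width (y) near the thick end, e.g. x=-45 (26 high), to keep the gripper clear of the tray. Starts at the robot's left or right, thin end roughly away from the robot. Sizes in mm.
- stand: Fixed brass stand of the dark wooden tray (5 watches). Origin: on the table below the middle of the tray's front edge; x: in under the tray, square to the edge, away from the robot; y along the edge. Tray 270 (y) by 180 (x), underside 12 and rim 42 mm up; pegs at y=+-120, open between. The wedge's slope meets the edge with its thin end 40 mm in; then 5 mm more lifts it 1 mm: 70 mm in is 6 mm.
- tray (a joint): Angle of the tray about its rear hinge, 180 mm behind the front edge, rad: 0 resting on the front pegs, grows as the front edge rises; 0.033 is a lift of 6 mm. Weight and hinge springs press the edge down with about 6 N, plus 0.5 N per mm of lift; pushing the wedge in takes about 8 to 18 N.
- block: Flat pale beech block, 100 x 45 mm, 10 mm thick throughout, same wood as the wedge; too thin to jam. Origin: centre of the underside, long side along x. Starts on the side opposite to the wedge. Leave it alone.
Not all that is in view belongs to the job. Several things have the shape of the wedge; the one meant has the colours described above.

How it is judged:
By the outcome, as a careful person would: the job done as asked, in the order asked, and still so for the second after the job is handed in, with the robot touching nothing.
It also fails if it takes over 43 s, if anything falls off the work surface, if the arm or the gripper's body presses on something with over 40 N, if the wrist force passes 120 N, or if a joint passes its speed limit or range.

## Working session

There is one attempt and no reset: what is moved stays moved. The work goes in short steps, Python scripts to look and compute and a tool call to move; the robot and the scene stay as the last step left them, time stands still between calls to the robot, and variables do not carry over. Pictures are saved under pics/ and viewed, at most 10 in all, crops included, and the job is handed in when it is done.

Besides the shell and the picture viewer there is one more tool, called after ">>>" as a command line: name --argument value ..., lists and objects as JSON in quotes. servo_tool: Moves the arm, as the interface text tells. Its arguments: {"type":"object","properties":{"rows":{"type":"array","items":{"type":"number"}},"newtons":{"type":"number"}},"required":["rows"]}

```bash
mkdir -p pics; cat > h.py <<'E'
import numpy as np, cv2
from rig import robot
from scipy.spatial.transform import Rotation as R
def save(p,n): cv2.imwrite('pics/'+n+'.png',p['pixels'][:,:,::-1])
def ray(p,uv,z):
    Rm=cv2.Rodrigues(np.array(p['rvec'],float))[0];t=np.array(p['tvec'],float).ravel()
    K=np.array(p['intrinsics']);c=-Rm.T@t
    d=(Rm.T@np.linalg.inv(K)@np.c_[np.array(uv,float).reshape(-1,2),np.ones(np.size(uv)//2)].T).T
    return c+d*((z-c[2])/d[:,2])[:,None]
E
python3 - <<'E'
from h import *
np.set_printoptions(precision=4,suppress=True)
o=robot.get_obs();print(o['time'],o['position'],o['tool_rot'],o['grip_width'],o['ft_force'])
for n in('top','side'):
    p=robot.camera(n);save(p,n)
    for q in('wedge','stand','block','tray'):
        for d in robot.place_of(p,q)[:4]: print(n,'place',q,d['at'],round(d['score'],2))
    for q in('wedge','block'):
        for d in robot.outline_of(p,q)[:4]:
            m=d['region'].astype(np.uint8);ys,xs=np.nonzero(m)
            print(n,q,round(d['score'],2),m.sum(),xs.mean(),ys.mean(),p['pixels'][m>0].mean(0),cv2.minAreaRect(np.c_[xs,ys].astype(np.float32)))
E
```

```text
0.0 [ 0.2223 -0.5834  0.2216] [ 0.9835  0.1809  0.     -0.0011] 0.08718831722226963 [-0.5721  0.467   0.4599]
top place wedge [0.3401, 0.3131, -0.0006] 0.97
top place wedge [0.5206, 0.2652, -0.0019] 0.78
top place wedge [0.3821, 0.1428, 0.0026] 0.64
top place wedge [0.5494, 0.4322, 0.0033] 0.56
top place stand [0.6244, 0.0407, 0.0028] 0.6
top place block [0.4917, -0.2841, -0.0036] 0.89Traceback (most recent call last):
  File "<stdin>", line 7, in <module>
ValueError: it knows: block, stand, wedge
```

View pics/top.png

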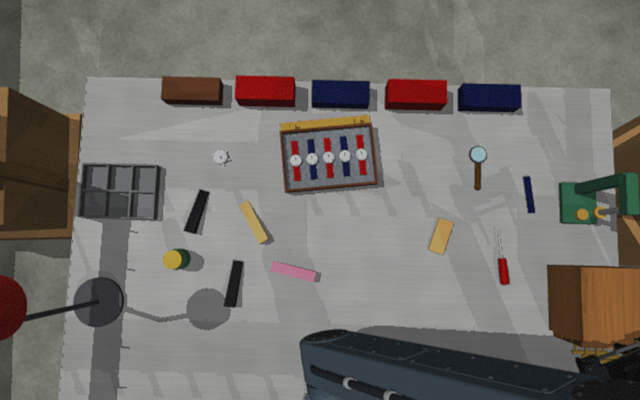

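The top picture shows the pale wedge at about (253,222), the pink and black look-alikes, the block at (441,236), and the tray's front rim from (287,191) to (381,184).

```bash
python3 - <<'E'
from h import *
np.set_printoptions(precision=4,suppress=True)
p=robot.camera('top')
print(ray(p,[[287,192],[381,185]],.042))
for d in robot.place_of(p,'stand')+robot.place_of(p,'wedge'): print(d)
def f(q):
    for d in robot.outline_of(p,q)[:5]:
        m=d['region'].astype(np.uint8);ys,xs=np.nonzero(m);c=p['pixels'][m>0].mean(0)
        b=cv2.boxPoints(cv2.minAreaRect(np.c_[xs,ys].astype(np.float32)))
        print(q,round(d['score'],2),m.sum(),c);
        if q=='stand' or c[0]>c[2]*1.2: print(b,ray(p,b,0.01 if q=='wedge' else .042))
f('wedge');f('stand')
s=robot.camera('side');save(s,'side')
cv2.imwrite('pics/tz.png',cv2.resize(p['pixels'][110:290,180:400,::-1],None,fx=3.6,fy=3.3,interpolation=cv2.INTER_CUBIC)[:600])
for q in('stand','wedge'):
    for d in robot.place_of(s,q): print('side',q,d)
E
```

```text
[[ 0.6052  0.1653  0.042 ]
 [ 0.6319 -0.1033  0.042 ]]
{'at': [0.6266, 0.0401, -0.001], 'score': 0.94}
{'at': [0.3795, 0.1447, -0.0009], 'score': 0.88}
{'at': [0.5204, 0.2638, -0.0036], 'score': 0.82}
{'at': [0.3434, 0.3099, -0.0014], 'score': 0.81}
{'at': [0.549, 0.4311, 0.0037], 'score': 0.66}
wedge 0.95 544 [35.6912 35.6397 37.0257]
wedge 0.89 474 [173.6076 152.1624  94.1772]
[[237.859  205.2321]
 [247.7917 200.0044]
 [268.5727 239.4881]
 [258.6399 244.7159]] [[0.5666 0.3108 0.01  ]
 [0.5827 0.2824 0.01  ]
 [0.4689 0.217  0.01  ]
 [0.4531 0.2453 0.01  ]]
wedge 0.81 478 [175.4874 117.0251 141.0335]
[[269.4118 271.3529]
 [272.1765 260.2941]
 [315.4706 271.1176]
 [312.7059 282.1765]] [[0.3776 0.2111 0.01  ]
 [0.4094 0.2043 0.01  ]
 [0.3816 0.0784 0.01  ]
 [0.35   0.0856 0.01  ]]
wedge 0.73 512 [32.1211 32.4062 33.4492]
side stand {'at': [0.6198, 0.0411, -0.001], 'score': 0.63}
side wedge {'at': [0.5464, 0.4347, -0.0022], 'score': 0.9}
side wedge {'at': [0.3426, 0.3114, -0.0036], 'score': 0.81}
side wedge {'at': [0.3818, 0.1428, -0.0028], 'score': 0.76}
side wedge {'at': [0.521, 0.2627, -0.0002], 'score': 0.58}
```

View pics/tz.png

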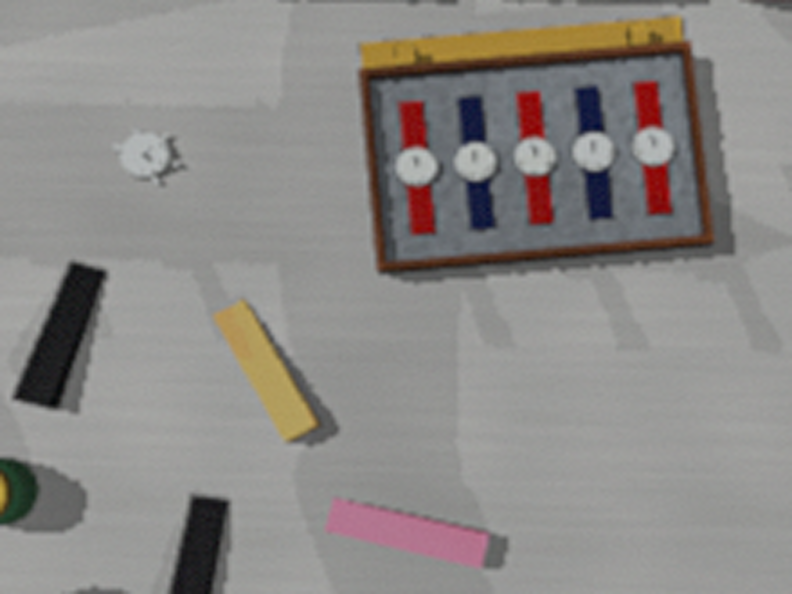

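View pics/side.png

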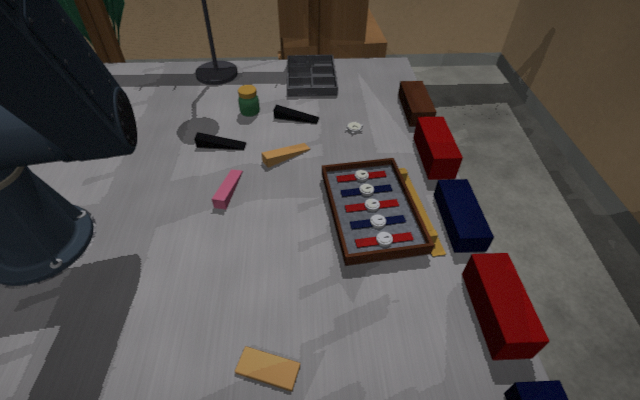

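The pale wedge lies near (0.52,0.264) heading about 30°, with its thick end near the robot (lower right in the zoom). The tray's front edge middle is about (0.62,0.038), heading about 6°. Moving above the wedge's grasp spot.

>>> servo_tool --rows '[-1,0.03,-0.028,0,0,-1,0.03,-0.028,0,0,-1,0.03,-0.028,0,0,-1,0.03,-0.028,0,0,-1,0.03,-0.028,0,0]'

```text
time: 1.02
position: [0.3132, -0.3982, 0.2227]
tool_rot: [0.984, 0.18, 0.0, 0.0]
ft_force: [0.8, 0.2, 0.5]
grip_width: 0.087
grip_force: 0.0
```

>>> servo_tool --rows '[-1,0.03,-0.028,0,0,-1,0.03,-0.028,0,0,-1,0.03,-0.028,0,0,-1,0.03,-0.028,0,0,-1,0.03,-0.028,0,0]'

```text
time: 1.43
position: [0.4037, -0.2139, 0.2229]
tool_rot: [0.984, 0.181, 0.0, 0.0]
ft_force: [1.0, -0.7, 0.2]
grip_width: 0.0871
grip_force: 0.0
```

>>> servo_tool --rows '[-1,0.03,-0.028,0,0,-1,0.03,-0.028,0,0,-1,0.03,-0.028,0,0,-1,0.015,-0.034,0,0,-1,0.015,-0.034,0,0]'

```text
time: 1.85
position: [0.4622, -0.0291, 0.2228]
tool_rot: [0.983, 0.181, 0.001, 0.0]
ft_force: [1.2, -0.4, -0.1]
grip_width: 0.087
grip_force: 0.0
```

>>> servo_tool --rows '[-1,0.015,-0.034,0,0,-1,0.015,-0.034,0,0,-1,0.015,-0.034,0,0,-1,0.015,-0.034,0,0,-1,0.015,-0.034,0,0]'

```text
time: 2.27
position: [0.4707, 0.1566, 0.2229]
tool_rot: [0.983, 0.181, 0.0, 0.0]
ft_force: [0.6, -0.0, 0.5]
grip_width: 0.0868
grip_force: 0.0
```

>>> servo_tool --rows '[-1,0.02,-0.037,0,0,-1,0.02,-0.037,0,0,-1,0,0,0,-5,-1,0,0,0,-4,-1,0,0,0,0]'

```text
time: 2.68
position: [0.4815, 0.2384, 0.2225]
tool_rot: [0.966, 0.259, 0.0, 0.0]
ft_force: [-0.2, -0.5, -1.0]
grip_width: 0.0872
grip_force: 0.0
```

```bash
python3 - <<'E'
from h import *
np.set_printoptions(precision=4,suppress=True)
o=robot.get_obs();print(o['position'],o['tool_rot'])
p=robot.camera('wrist');save(p,'w1')
T=np.eye(4);T[:3,:3]=R.from_quat(o['tool_rot']).as_matrix();T[:3,3]=o['position']
C=np.linalg.inv(T@np.array(p['mount']));p2=dict(p,rvec=cv2.Rodrigues(C[:3,:3])[0],tvec=C[:3,3])
for d in robot.place_of(p,'wedge'): print(d)
for d in robot.outline_of(p,'wedge'):
    m=d['region'].astype(np.uint8);ys,xs=np.nonzero(m)
    b=cv2.boxPoints(cv2.minAreaRect(np.c_[xs,ys].astype(np.float32)))
    print(d['score'],m.sum(),p['pixels'][m>0].mean(0));print(b);print(ray(p2,b,0.0))
    a=cv2.approxPolyDP(max(cv2.findContours(m,0,2)[0],key=len),4,True).reshape(-1,2);print(a);print(ray(p2,a,0))
E
```

```text
[0.4815 0.2384 0.2225] [0.9658 0.2592 0.     0.    ]
{'at': [0.5456, 0.4324, 0.003], 'score': 0.92}
{'at': [0.3825, 0.1468, -0.0044], 'score': 0.85}
{'at': [0.3429, 0.3139, -0.0007], 'score': 0.79}
{'at': [0.5191, 0.2644, 0.0008], 'score': 0.61}
0.97 3136 [197.617  170.1728 110.478 ]
[[307.1863  77.0448]
 [333.812   76.3874]
 [336.733  194.6856]
 [310.1072 195.343 ]]
[[0.5683 0.3106 0.    ]
 [0.5839 0.285  0.    ]
 [0.4676 0.2125 0.    ]
 [0.4504 0.2405 0.    ]]
[[309  77]
 [311 194]
 [335 194]
 [333  79]]
[[0.5694 0.3089 0.    ]
 [0.4525 0.2404 0.    ]
 [0.4673 0.2148 0.    ]
 [0.5811 0.2844 0.    ]]
0.96 1216 [45.852  44.6842 46.6776]
[[193.1676 252.3946]
 [237.6216 191.2703]
 [257.7784 205.9297]
 [213.3243 267.0541]]
[[0.3085 0.3342 0.    ]
 [0.4103 0.3202 0.    ]
 [0.406  0.2902 0.    ]
 [0.3027 0.3028 0.    ]]
[[256 205]
 [237 193]
 [194 253]
 [211 245]
 [227 227]
 [241 228]]
[[0.406  0.2927 0.    ]
 [0.408  0.3199 0.    ]
 [0.3083 0.3329 0.    ]
 [0.3294 0.3186 0.    ]
 [0.3618 0.3114 0.    ]
 [0.3695 0.2954 0.    ]]
0.68 4138 [40.1208 39.1539 41.0307]
[[140.2534  66.3213]
 [222.9231 -24.6154]
 [254.5294   4.1177]
 [171.8597  95.0543]]
[[0.4848 0.4774 0.    ]
 [0.6114 0.4358 0.    ]
 [0.604  0.395  0.    ]
 [0.4742 0.4348 0.    ]]
[[250   0]
 [205   0]
 [142  67]
 [163  87]
 [176  90]]
[[0.6051 0.401  0.    ]
 [0.5811 0.4424 0.    ]
 [0.4851 0.4755 0.    ]
 [0.4772 0.4469 0.    ]
 [0.4816 0.4329 0.    ]]
```

View pics/w1.png

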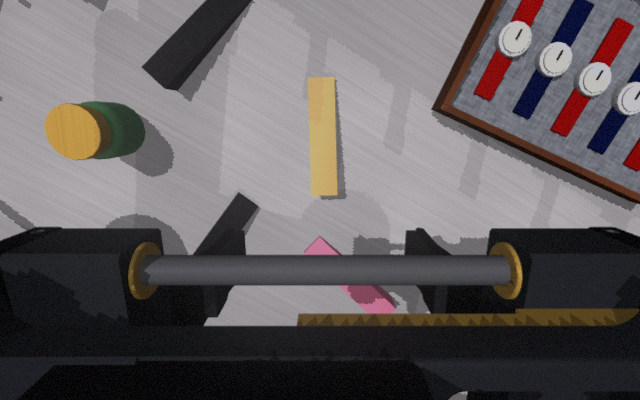

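The wedge is centred at columns 309–335, rows 77–194, with its axis along tool x; the fingers clear the pink and black look-alikes. Descending and gripping.

>>> servo_tool --rows '[-1,0,-0.0025,0.04,0,-1,0,0,0.04,0,-1,0,0,0.04,0,-1,0,0,0.04,0,-1,0,0,0.03,0]'

```text
time: 3.25
position: [0.4798, 0.2384, 0.0302]
tool_rot: [0.967, 0.256, -0.001, -0.0]
ft_force: [-0.7, -0.6, -0.5]
grip_width: 0.0872
grip_force: 0.0
```

>>> servo_tool --rows '[-1,0,0,0.018,0,-1,0,0,0.008,0,-1,0,0,0,0,1,0,0,0,0,1,0,0,0,0]' --newtons 20

```text
time: 3.67
position: [0.4819, 0.2396, 0.008]
tool_rot: [0.966, 0.257, 0.002, 0.0]
ft_force: [-0.1, -0.3, -0.3]
grip_width: 0.0799
grip_force: 0.0
```

>>> servo_tool --rows '[1,0,0,0,0,1,0,0,0,0,1,0,0,0,0,1,0,0,0,0,1,0,0,0,0]' --newtons 50

```text
time: 4.08
position: [0.4807, 0.2396, 0.007]
tool_rot: [0.966, 0.258, 0.0, -0.0]
ft_force: [-0.4, 0.0, 0.1]
grip_width: 0.0483
grip_force: 0.0
```

>>> servo_tool --rows '[-0.2,0,0,0.0045,0,-0.2,0,0,0,0,1,0,0,0,0,1,0,0,0,0,1,0,0,0,0]' --newtons 50

```text
time: 4.5
position: [0.4805, 0.2394, 0.0019]
tool_rot: [0.966, 0.258, -0.0, -0.0]
ft_force: [-0.1, -0.2, -0.1]
grip_width: 0.0396
grip_force: 0.0
```

>>> servo_tool --rows '[1,0,0,0,0,1,0,0,0,0,1,0,0,0,0,1,0,0,0,0]'

```text
time: 4.83
position: [0.4805, 0.2394, 0.002]
tool_rot: [0.966, 0.257, 0.0, 0.0]
ft_force: [0.8, -0.3, 0.3]
grip_width: 0.0297
grip_force: 50.0
```

Held firmly (29.7 mm, 50 N). Lift, carry in front of the tray, and turn to ~6°.

>>> servo_tool --rows '[1,0,0,-0.025,0,1,0,0,-0.025,0,1,-0.019,0.025,0,0,1,-0.019,0.025,0,0,1,-0.019,0.025,0,0]'

```text
time: 5.25
position: [0.4685, 0.1456, 0.0527]
tool_rot: [0.966, 0.259, 0.001, 0.0]
ft_force: [0.6, -0.1, -1.4]
grip_width: 0.0299
grip_force: 50.0
```

>>> servo_tool --rows '[1,-0.019,0.025,0,0,1,-0.019,0.025,0,0,1,-0.019,0.025,0,0,1,-0.019,0.025,0,0,1,0,0,0,6]'

```text
time: 5.67
position: [0.4523, 0.0171, 0.0521]
tool_rot: [0.979, 0.204, 0.0, 0.0]
ft_force: [0.6, 0.9, -0.9]
grip_width: 0.0298
grip_force: 50.0
```

>>> servo_tool --rows '[1,0,0,0,6,1,0,0,0,6,1,0,0,0,6,1,0,0,0,0,1,0,0,0,0]'

```text
time: 6.08
position: [0.4522, 0.0214, 0.0521]
tool_rot: [0.999, 0.052, -0.0, 0.0]
ft_force: [-0.6, -0.2, -0.5]
grip_width: 0.03
grip_force: 50.0
```

```bash
python3 - <<'E'
from h import *
np.set_printoptions(precision=4,suppress=True)
o=robot.get_obs();print(o['time'],o['position'],o['tool_rot'],o['grip_force'])
p=robot.camera('wrist');save(p,'w2')
T=np.eye(4);T[:3,:3]=R.from_quat(o['tool_rot']).as_matrix();T[:3,3]=o['position']
C=np.linalg.inv(T@np.array(p['mount']));np.savez('w2.npz',rvec=cv2.Rodrigues(C[:3,:3])[0],tvec=C[:3,3],intrinsics=p['intrinsics'])
for d in robot.place_of(p,'stand')+robot.place_of(p,'wedge'): print(d)
t=robot.camera('top');save(t,'t2')
for d in robot.place_of(t,'stand')+robot.place_of(t,'wedge'): print('top',d)
E
```

```text
6.0833 [0.4522 0.0214 0.0521] [ 0.9986  0.0523 -0.      0.    ] 49.99895769171417
{'at': [0.4966, 0.0267, 0.0457], 'score': 0.89}
top {'at': [0.6243, 0.041, -0.0004], 'score': 0.86}
top {'at': [0.5485, 0.4307, 0.0041], 'score': 0.94}
top {'at': [0.3806, 0.1471, -0.001], 'score': 0.6}
top {'at': [0.4989, 0.0256, 0.0493], 'score': 0.45}
```

View pics/w2.png

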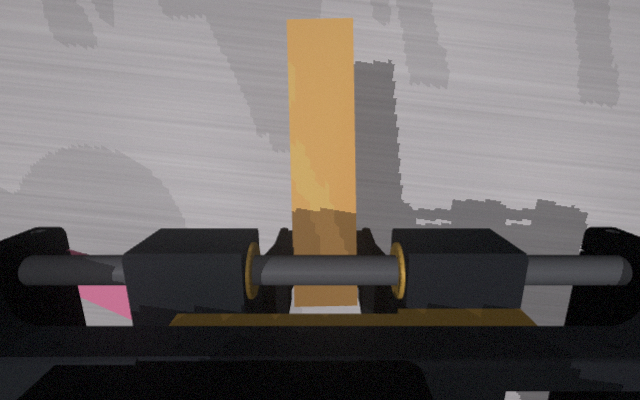

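The wedge is in hand: its thin end lies at (288–354,19) and it is aligned with tool x. The tray is out of frame, so I'll fit its rim in the top picture.

```bash
python3 - <<'E'
from h import *
np.set_printoptions(precision=4,suppress=True)
w=dict(np.load('w2.npz'));
print('thin tip',ray(w,[[288,19],[354,18]],.054),'mid',ray(w,[[291,210],[356,210]],.075))
t=robot.camera('top');save(t,'t3');s=t['pixels']
h=cv2.cvtColor(s,cv2.COLOR_RGB2HSV)
m=((h[...,0]<14)&(h[...,1]>90)&(h[...,2]<150)).astype(np.uint8);m[:110]=0;m[215:]=0;m[:,:270]=0;m[:,390:]=0
ys,xs=np.nonzero(m);b=cv2.boxPoints(cv2.minAreaRect(np.c_[xs,ys].astype(np.float32)));print(m.sum(),b)
P=ray(t,b,.042);print(P)
# bottom-most rim pixel per column -> line fit
c=np.arange(292,374);r=np.array([np.nonzero(m[:,k])[0].max() if m[:,k].any() else 0 for k in c])
k=np.polyfit(c,r,1);ok=abs(r-np.polyval(k,c))<2;k=np.polyfit(c[ok],r[ok],1)
E=ray(t,[[290,k[0]*290+k[1]+.5],[375,k[0]*375+k[1]+.5]],.042);d=E[1]-E[0];print(k,E,'heading',np.degrees(np.arctan2(d[0],-d[1])))
# sides
for lo in(1,0):
    rr=np.arange(140,180);cc=np.array([(np.nonzero(m[q])[0].min() if lo else np.nonzero(m[q])[0].max()) if m[q].any() else 0 for q in rr])
    k2=np.polyfit(rr,cc,1);ok=abs(cc-np.polyval(k2,rr))<3;k2=np.polyfit(rr[ok],cc[ok],1)
    # intersection with front line
    x=(k2[0]*(k[1]+.5)+k2[1])/(1-k2[0]*k[0]);G=ray(t,[[x,k[0]*x+k[1]+.5],[k2[0]*140+k2[1],140]],.042);e=G[1]-G[0];print(G,np.degrees(np.arctan2(e[1],e[0])))
E
```

```text
thin tip [[0.5609 0.0488 0.054 ]
 [0.5644 0.0195 0.054 ]] mid [[0.4787 0.0389 0.075 ]
 [0.4817 0.0099 0.075 ]]
809 [[279.1036 130.7716]
 [371.9439 122.0678]
 [377.6912 183.3727]
 [284.8509 192.0765]]
[[ 0.7839  0.1942  0.042 ]
 [ 0.8162 -0.0751  0.042 ]
 [ 0.6364 -0.0938  0.042 ]
 [ 0.6048  0.1714  0.042 ]]
[ -0.0933 218.1252] [[ 0.6067  0.1567  0.042 ]
 [ 0.6355 -0.0861  0.042 ]] heading 6.767431609637408
[[0.6052 0.1694 0.042 ]
 [0.7566 0.1878 0.042 ]] 6.931108117570879
[[ 0.6363 -0.0929  0.042 ]
 [ 0.7629 -0.0774  0.042 ]] 6.955704629980867
```

Tray heading 6.8°, wedge 6.8°, lateral offset ~2 mm, and about 59 mm from tip to edge. Lower and advance to just short of contact.

>>> servo_tool --rows '[1,0,0.0015,0.02,0,1,0,0,0.02,0,1,0,0,0.008,0,1,0,0,0.0015,0,1,0,0,0,0]'

```text
time: 6.85
position: [0.452, 0.0201, 0.0023]
tool_rot: [0.999, 0.051, -0.001, -0.0]
ft_force: [-0.6, -0.2, -0.9]
grip_width: 0.0298
grip_force: 50.0
```

>>> servo_tool --rows '[1,0.02,-0.0003,0,0,1,0.02,-0.0003,0,0,1,0.02,-0.0003,0,0,1,0.015,-0.0002,0,0,1,0,0,0,0]'

```text
time: 7.27
position: [0.5319, 0.0284, 0.0034]
tool_rot: [0.999, 0.051, 0.004, 0.001]
ft_force: [0.8, -0.7, -0.4]
grip_width: 0.0297
grip_force: 50.0
```

```bash
python3 - <<'E'
from h import *
np.set_printoptions(precision=4,suppress=True)
o=robot.get_obs();print(o['time'],o['position'],o['tool_rot'],o['ft_force'])
p=robot.camera('wrist');save(p,'w3')
E
```

```text
7.2667 [0.5319 0.0284 0.0034] [0.9987 0.0513 0.0038 0.0007] [ 0.7949 -0.7165 -0.4455]
```

View pics/w3.png

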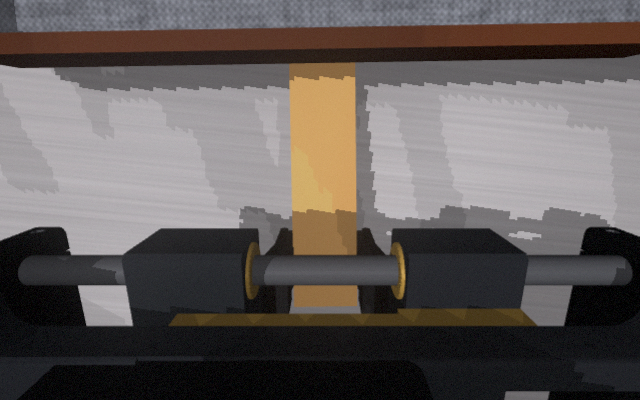

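Straight and square under the edge: the rim spans row ~30 and the wedge goes under it at columns 290–356. Advance to near contact, then in small steps while watching the force.

>>> servo_tool --rows '[1,0.01,-0.0001,0.0005,0,1,0.006,-0.0001,0,0,1,0,0,0,0,1,0,0,0,0]'

```text
time: 7.65
position: [0.5419, 0.0306, 0.002]
tool_rot: [0.999, 0.051, -0.001, -0.0]
ft_force: [-0.4, 1.0, -1.2]
grip_width: 0.0297
grip_force: 50.0
```

>>> servo_tool --rows '[1,0.002,0,0,0,1,0.002,0,0,0,1,0,0,0,0,1,0,0,0,0]'

```text
time: 7.98
position: [0.5467, 0.0309, 0.002]
tool_rot: [0.999, 0.051, -0.0, -0.0]
ft_force: [-1.1, -0.3, 0.0]
grip_width: 0.0296
grip_force: 50.0
```

>>> servo_tool --rows '[1,0.002,0,0,0,1,0.002,0,0,0,1,0,0,0,0,1,0,0,0,0]'

```text
time: 8.32
position: [0.551, 0.0314, 0.002]
tool_rot: [0.999, 0.051, 0.0, 0.0]
ft_force: [0.0, -0.5, -1.0]
grip_width: 0.0294
grip_force: 50.0
```

>>> servo_tool --rows '[1,0.002,0,0,0,1,0.002,0,0,0,1,0,0,0,0,1,0,0,0,0]'

```text
time: 8.65
position: [0.5529, 0.0319, 0.0018]
tool_rot: [0.999, 0.051, -0.002, -0.0]
ft_force: [-5.8, -1.7, 2.1]
grip_width: 0.0297
grip_force: 50.0
```

>>> servo_tool --rows '[1,0.004,0,0,0,1,0.004,-0.0001,0,0,1,0.004,0,0,0,1,0.004,-0.0001,0,0,1,0,0,0,0]'

```text
time: 9.07
position: [0.5641, 0.0343, 0.0018]
tool_rot: [0.999, 0.052, -0.007, -0.001]
ft_force: [-11.5, -1.0, 9.3]
grip_width: 0.0292
grip_force: 50.0
```

>>> servo_tool --rows '[1,0.003,0,0,0,1,0.003,-0.0001,0,0,1,0,0,0,0,1,0,0,0,0]'

```text
time: 9.4
position: [0.5688, 0.0351, 0.0018]
tool_rot: [0.999, 0.052, -0.008, -0.001]
ft_force: [-13.5, -2.2, 9.4]
grip_width: 0.0296
grip_force: 50.0
```

>>> servo_tool --rows '[1,0.003,0,0,0,1,0.003,0,0,0,1,0.003,0,0,0,1,0,0,0,0,1,0,0,0,0]'

```text
time: 9.82
position: [0.5767, 0.0361, 0.0018]
tool_rot: [0.999, 0.052, -0.009, -0.001]
ft_force: [-14.9, -1.3, 11.1]
grip_width: 0.0298
grip_force: 50.0
```

```bash
python3 - <<'E'
from h import *
np.set_printoptions(precision=4,suppress=True)
o=robot.get_obs();print(o['time'],o['position'],o['tool_rot'],o['ft_force'])
p=robot.camera('wrist');save(p,'w4')
T=np.eye(4);T[:3,:3]=R.from_quat(o['tool_rot']).as_matrix();T[:3,3]=o['position']
C=np.linalg.inv(T@np.array(p['mount']));np.savez('w4.npz',rvec=cv2.Rodrigues(C[:3,:3])[0],tvec=C[:3,3],intrinsics=p['intrinsics'])
E
```

```text
9.8167 [0.5767 0.0361 0.0018] [ 0.9986  0.0517 -0.0091 -0.0011] [-14.8861  -1.3057  11.0778]
```

View pics/w4.png

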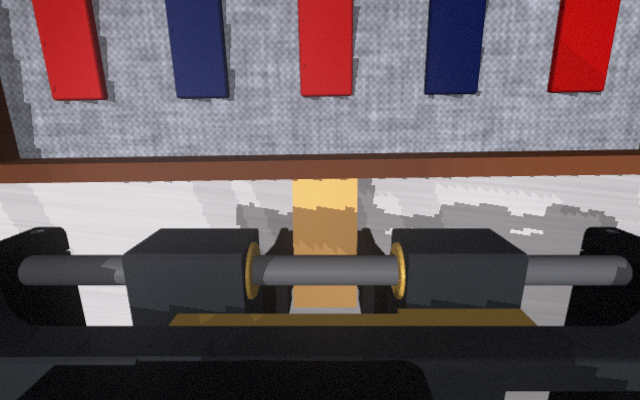

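>>> servo_tool --rows '[1,0.003,0,0,0,1,0.0025,0,0,0,1,0,0,0,0,1,0,0,0,0]'

```text
time: 10.2
position: [0.5813, 0.0367, 0.0017]
tool_rot: [0.999, 0.052, -0.01, -0.001]
ft_force: [-17.3, -1.3, 12.9]
grip_width: 0.0299
grip_force: 50.0
```

>>> servo_tool --rows '[1,-0.003,0,0,0,1,-0.003,0,0,0,1,0,0,0,0,1,0,0,0,0]'

```text
time: 10.53
position: [0.5814, 0.0366, 0.0017]
tool_rot: [0.999, 0.051, -0.004, -0.001]
ft_force: [-6.0, 3.1, 4.1]
grip_width: 0.0295
grip_force: 50.0
```

Wedge holds (self-locked) while the push unloads. Unload fully, then open.

>>> servo_tool --rows '[1,-0.003,0,-0.0003,0,1,0,0,0,0,0.2,0,0,0,0,0,0,0,0,0,-0.2,0,0,0,0]' --newtons 10

```text
time: 10.95
position: [0.584, 0.0342, 0.0029]
tool_rot: [0.999, 0.051, 0.002, 0.001]
ft_force: [0.9, 0.1, -0.2]
grip_width: 0.0414
grip_force: 0.0
```

>>> servo_tool --rows '[-0.2,0,0,0,0,-0.2,0,0,0,0,-0.2,0,0,0,0]'

```text
time: 11.2
position: [0.5826, 0.0345, 0.0026]
tool_rot: [0.999, 0.051, 0.001, 0.0]
ft_force: [-0.5, 0.6, -0.3]
grip_width: 0.0511
grip_force: 0.0
```

```bash
python3 - <<'E'
from h import *
np.set_printoptions(precision=4,suppress=True)
o=robot.get_obs();print(o['time'],o['position'],o['tool_rot'],o['ft_force'],o['grip_width'])
p=robot.camera('wrist');s=robot.camera('side')
a=p['pixels'][:,:,::-1];b=cv2.resize(s['pixels'][110:290,250:480,::-1],(640,400)) 
cv2.imwrite('pics/c5.png',cv2.resize(np.vstack([a[130:330],b]),(640,600)))
for c in(p,s,robot.camera('top')): print([(d['at'],round(d['score'],2)) for d in robot.place_of(c,'wedge')])
E
```

```text
11.2 [0.5826 0.0345 0.0026] [0.9987 0.0508 0.0006 0.0002] [-0.5055  0.561  -0.3073] 0.0511187718654624
[]
[([0.3443, 0.3111, 0.0005], 0.73), ([0.3818, 0.1464, -0.0029], 0.67)]
[([0.5463, 0.4306, 0.0046], 0.93)]
```

View pics/c5.png

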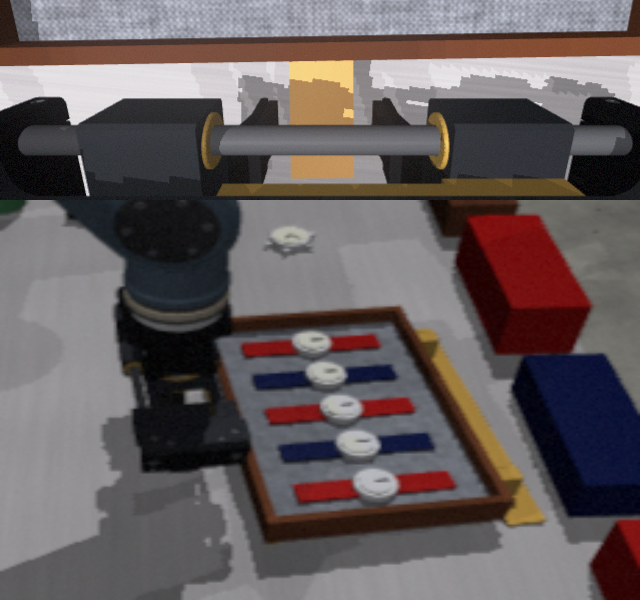

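Released with no residual force and the wedge still in place; rise straight up and back, then measure the lift.

>>> servo_tool --rows '[-0.6,0,0,0,0,-0.6,0,0,0,0,-0.6,-0.002,0,-0.02,0,-0.6,-0.01,0,-0.03,0,-0.6,-0.03,0,-0.025,0]'

```text
time: 11.92
position: [0.5451, 0.03, 0.0786]
tool_rot: [0.999, 0.051, 0.004, 0.001]
ft_force: [1.5, -0.7, 1.3]
grip_width: 0.0688
grip_force: 0.0
```

>>> servo_tool --rows '[-0.6,-0.03,0,-0.028,0,-0.6,-0.03,0,-0.028,0,-0.6,-0.03,0,-0.028,0,-0.6,0,0,0,0,-0.6,0,0,0,0]'

```text
time: 12.33
position: [0.4505, 0.0214, 0.163]
tool_rot: [0.999, 0.051, 0.002, 0.0]
ft_force: [-0.5, -0.8, 0.7]
grip_width: 0.0696
grip_force: 0.0
```

```bash
python3 - <<'E'
from h import *
np.set_printoptions(precision=4,suppress=True)
o=robot.get_obs();print(o['time'],o['position'],o['tool_rot'],o['ft_force'])
p=robot.camera('wrist')
T=np.eye(4);T[:3,:3]=R.from_quat(o['tool_rot']).as_matrix();T[:3,3]=o['position']
C=np.linalg.inv(T@np.array(p['mount']));w=dict(rvec=cv2.Rodrigues(C[:3,:3])[0],tvec=C[:3,3],intrinsics=np.array(p['intrinsics']))
np.savez('w6.npz',**w)
t=robot.camera('top')
for n,c in(('wrist',p),('top',t)): print(n,[(np.array(d['at']),round(d['score'],2)) for q in('wedge','stand') for d in robot.place_of(c,q)])
# predicted projections for wedge thick-end top edge & rim front line, for several insertions
a=np.radians(6.8);u=np.array([np.cos(a),np.sin(a),0]);v=np.array([-u[1],u[0],0]);O=np.array([.622,.039,0])
for ins in(.065,.070,.075):
    X=np.array([O+u*(ins-.13)+v*s+[0,0,z] for s,z in((.015,.03),(-.015,.03),(.015,0),(-.015,0))])
    print(ins,cv2.projectPoints(X,w['rvec'],w['tvec'],w['intrinsics'],None)[0].reshape(-1,2).round(1).tolist())
for z in(.042,.045,.048):
    X=np.array([O+v*s+[0,0,z] for s in(.1,-.1)]);print(z,cv2.projectPoints(X,w['rvec'],w['tvec'],w['intrinsics'],None)[0].reshape(-1,2).round(1).tolist())
save(p,'w6')
E
```

```text
12.3333 [0.4505 0.0214 0.163 ] [0.9987 0.0507 0.0018 0.0004] [-0.4577 -0.8109  0.6684]
wrist [(array([ 0.3801,  0.147 , -0.0072]), 0.77)]
top [(array([0.5475, 0.4319, 0.0035]), 0.95), (array([ 0.3792,  0.1461, -0.0001]), 0.8), (array([0.6292, 0.0396, 0.0008]), 0.56), (array([0.6279, 0.041 , 0.0027]), 0.58)]
0.065 [[307.5, 70.7], [342.4, 70.1], [309.1, 75.2], [340.7, 74.6]]
0.07 [[307.3, 64.4], [342.4, 63.8], [308.9, 69.5], [340.6, 69.0]]
0.075 [[307.1, 58.1], [342.4, 57.5], [308.8, 63.9], [340.6, 63.3]]
0.042 [[194.2, -19.3], [453.1, -24.3]]
0.045 [[192.7, -21.0], [454.7, -26.0]]
0.048 [[191.1, -22.6], [456.2, -27.7]]
```

View pics/w6.png

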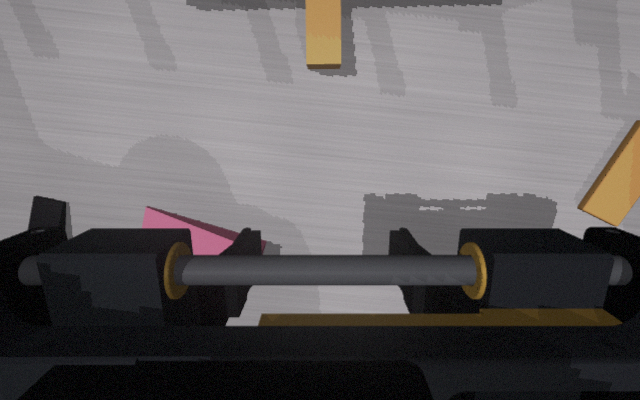

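The thick end's top edge sits at row ~64, columns 306–341, exactly where 70 mm of insertion predicts, centred and square. That also agrees with contact felt about 29 mm before the end of the push. The gripper is clear, so I'll hand in.

```bash
python3 -c "
from rig import robot
print(robot.hand_in())"
```

```text
the job is handed in; nothing more can be done
None
```

The beech wedge is jammed under the middle of the tray's front edge, about 70 mm in, which by the given slope is roughly a 6 mm lift (not measured directly). The gripper is clear, the block was never touched, and I handed the job in at about 12.4 s; no verdict was shown.

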